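Sweep the small brass fittings off the board into the parts tray

ROBOT

A 6-joint arm with a two-finger parallel gripper is mounted at the origin on the work surface. World frame = base frame: x ahead of the robot, y to its left, z up, the work surface at z = 0. Lengths are in m, angles in rad, forces in N, time in s.
With the tool pointing down it reaches from about 0.35 to 0.725 m from the base axis. Payload 4.3 kg.
Tool frame: the origin (TCP) lies at the very end of the fingers, on their centre line; the grasp point (between the pads) lies manip.grasp_offset behind it (manip.grasp_offset is the distance from the TCP to the grasp point, in m); z points along the fingers, y is the line along which they close (so a half turn about z gives the same grasp; the last joint's range is limited). The gripper opens to 85 mm and grips with 20 to 120 N. Pads are 22 mm wide; open, the fingers measure 114 mm over their backs; the gripper's body (76 mm by 85 mm) begins 54 mm behind the grasp point. The pads swing forward as they close: fully open they stand 13 mm farther back than shut.
Start: joints at [-1.366, 0.377, 0.081, 1.274, 0, 1.46], TCP at [0.178, -0.547, 0.231] pointing down, gripper open.
Joint ranges: [-2.72, 2.72], [-0.84, 1.66], [-1.02, 1.22], [-1.77, 2.12], [-1.37, 1.28], [-3.14, 3.14]. Speed limits (rad/s): [2.57, 2.57, 3.14, 3.14, 3.14, 3.14].

INTERFACE

Orientations are given as a unit quaternion [w, x, y, z].
In Python, from cell import manip gives the robot as it stands. Calls block until the motion is done:
- manip.move_pose(position, orientation): joint-space move of the TCP to a pose.
- manip.movel(position, ori=None, feed=0.15): straight line of the TCP; ori=None keeps the orientation; feed is the mean speed in m/s.
- manip.set_joints(angles): joint-space move.
- manip.move_gripper(opening, newtons=None): finger opening in m; newtons is the grip in N (None keeps the last); returns when the fingers have stopped.
- manip.pause(seconds).
- manip.solve_ik(position, orientation): joint angles nearest the present ones, or None.
- manip.read_camera(name): name is "side" or "top" or "wrist"; returns a dict with "frame" (480x640x3 uint8, red, green, blue), "depth" (480x640 float32, m along the optical axis (not along the pixel's ray), 0 where there is no reading), "fx", "fy", "cx", "cy" (pixels), "world_from_camera" (4x4, takes a point from camera to world coordinates). Camera axes: x right, y up, looking along -z (the intrinsics and any distortion apply to the point x, -y, -z); pixel columns grow to the right and rows downward; lengths in m; the calibration is good to about 2 mm. A picture is of the moment at which its call begins.
A pose or a line that the arm cannot do raises manip.Unreachable and nothing moves.
- manip.job_done(): hands the job in; it is judged then, once.
Readings, each from a call of its own:
- manip.get_clock(): time.
- manip.get_q(): joint angles.
- manip.get_joint_vel(): joint speeds.
- manip.get_joint_efforts(): joint torques, N m.
- manip.get_ee_pos(): TCP position.
- manip.get_tool_rot(): TCP orientation.
- manip.get_contact_force(): force on the tool from outside, world axes, zero at the start.
- manip.get_torque(): the same for the moment, N m.
- manip.get_width(): finger opening in m.
- manip.get_grasp_force(): force on a finger pad.
Only numpy, scipy, OpenCV 4.12 (cv2) and the standard library are available. Lean on these libraries where they do the work, as an engineer would, in place of code of your own. Each camera call takes 0.05 s, during which the arm holds its last target. There are 200 camera calls.

TASK

Clear the work board: with closed fingers, sweep the three low brass fittings (the ring collar, the domed rosette and the stubby end cap) across the board and over its end so that all three drop into the metal parts tray. Leave the tall finial and the little oil bottle standing where they are among them, and do not pick anything up.

Things in the scene. Friction and masses are not known exactly. Their poses are not given: they have to be found in the camera images.
- board: Raised work board covered in grey felt, fixed, flat, no rim: 275 mm along its x, 220 mm along its y, top 45 mm above the table. Origin: centre of its underside. The tray stands at one of its y ends (+y or -y, it varies), the punch rack at the other. Fittings, finial and bottle stand in lanes about 54 mm apart along its x, in any order, within 35 mm of its middle along y.
- tray: Open rectangular aluminium parts tray, fixed: 270 mm along its x by 120 mm along its y, 38 mm high outside, walls and floor 4 mm thick, axes parallel to the board's. Its long side stands 1.5 mm from the board's end, its rim 7 mm lower than the board's top. Origin: centre of its underside, 171.5 mm from the board's centre.
- rack: Dark wooden punch rack, fixed: block 240 mm (x) by 75 mm (y) by 45 mm high with steel punches standing up to 91 mm above the table; 24 mm beyond the board's end, across the board from the tray. Origin: centre of its underside, 171.5 mm from the board's centre. Leave alone.
- collar: Brass ring, 36 mm outside, 25 mm bore, 12 mm high, lying flat on the board, loose (35 to 70 g). Origin: centre of its underside; z up along its axis.
- rosette: Domed brass rosette, 36 mm diameter, 14.5 mm high at the middle, upright edge 9 mm high, loose, dome up (about 42 to 84 g). Origin: centre of its underside; z up along its axis.
- endcap: Stubby brass end cap, 32 mm diameter and 14 mm high with an 18 mm boss 4 mm higher, loose (about 50 to 100 g). Origin: centre of its underside; z up along its axis.
- finial: Tall slim brass finial, 26 mm diameter foot, 55 mm high, standing loose on the board: must stay standing in place. Origin: centre of its underside, z up.
- oiler: Small round amber oil bottle with white cap, 27 mm diameter, 58 mm high, standing loose on the board: must stay standing in place. Origin: centre of its underside, z up.

How it is judged:
By the outcome, as a careful person would: the job done as asked, in the order asked, and still so for the second after the job is handed in, with the robot touching nothing.
It also fails if it takes over 58 s, if anything falls off the work surface, if the arm or the gripper's body presses on something with over 40 N, if the wrist force passes 120 N, or if a joint passes its speed limit or range.

## Working session

There is one attempt and no reset: what is moved stays moved. The work goes in short steps, each a Python script; the robot and the scene stay as the last script left them, time stands still between calls to the robot, and variables do not carry over. Pictures are saved under pics/ and viewed, at most 10 in all, crops included, and the job is handed in when it is done.

```bash
mkdir -p pics; ls
python3 - <<'E'
from cell import manip
import cv2,numpy as np
for n in ("top","side"):
    c=manip.read_camera(n); np.savez(n+".npz",**c)
    cv2.imwrite(f"pics/{n}0.png",c["frame"][:,:,::-1])
    print(n,c["fx"],c["fy"],c["cx"],c["cy"],[k for k in c]); print(c["world_from_camera"].round(4))
print(manip.get_clock(),manip.get_tool_rot(),manip.grasp_offset)
E
```

```text
pics
top 593.1472177005463 593.1472177005463 317.5691852647965 246.01917215075866 ['frame', 'depth', 'fx', 'fy', 'cx', 'cy', 'world_from_camera']
[[ 0.0273  0.9832 -0.1803  0.3918]
 [-0.9996  0.0276 -0.0011  0.0057]
 [ 0.0038  0.1803  0.9836  0.9329]
 [ 0.      0.      0.      1.    ]]
side 593.0047626248455 593.0047626248455 306.81226621094936 243.77448632933067 ['frame', 'depth', 'fx', 'fy', 'cx', 'cy', 'world_from_camera']
[[-0.7597  0.3896 -0.5207  0.1326]
 [-0.6499 -0.4833  0.5866  0.5097]
 [-0.0231  0.784   0.6203  0.559 ]
 [ 0.      0.      0.      1.    ]]
0.1 [-9.18863444e-04  9.87637026e-01  1.56755410e-01 -4.70194015e-05] 0.0187
```

View pics/top0.png

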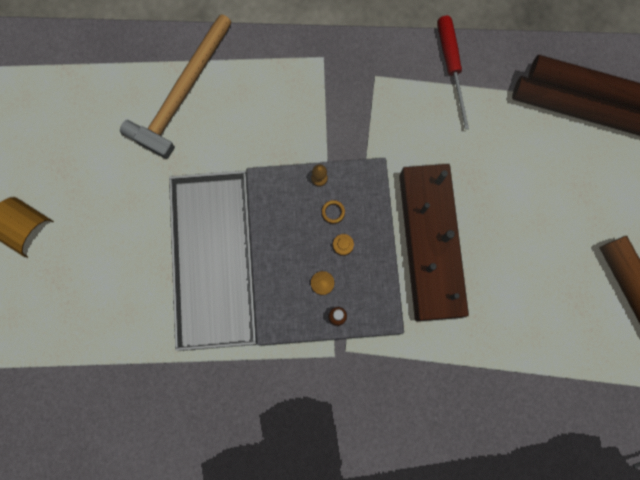

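View pics/side0.png

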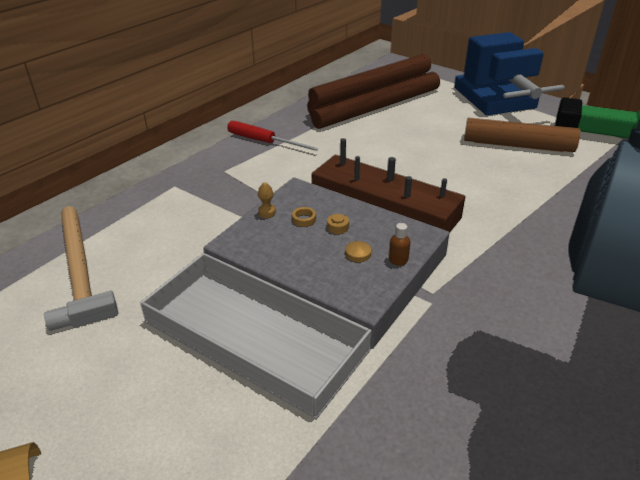

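The top view shows the tray on the left (world +y) and the rack on the right. The lanes from the top down are finial (320,175), collar (333,212), end cap (343,244), rosette (322,283) and oiler (338,316). The side view agrees, so the three fittings have the middle lanes.

```bash
cat > h.py <<'E'
import cv2,numpy as np
def cloud(c):
    v,u=np.mgrid[:480,:640]; d=c["depth"]
    p=np.stack([(u-c["cx"])/c["fx"]*d,-(v-c["cy"])/c["fy"]*d,-d],-1); T=c["world_from_camera"]
    return p@T[:3,:3].T+T[:3,3]
def ray(c,u,v,z):
    T=c["world_from_camera"]; r=T[:3,:3]@[(u-c["cx"])/c["fx"],-(v-c["cy"])/c["fy"],-1]; o=T[:3,3]
    return (o+r*(z-o[2])/r[2])[:2]
def find(c):
    "board frame and brass/oiler blobs in a top picture"
    P=cloud(c); m=((abs(P[...,2]-.045)<.0035)&(c["depth"]>0)).astype(np.uint8)
    m=cv2.morphologyEx(m,cv2.MORPH_OPEN,np.ones((3,3)))
    n,l,s,_=cv2.connectedComponentsWithStats(m,connectivity=4); k=1+np.argmax(s[1:,4])
    z=np.median(P[l==k][:,2]); ys,xs=np.nonzero(l==k)
    hull=cv2.convexHull(np.stack([xs,ys],1).astype(np.int32))[:,0]
    W=np.array([ray(c,*q,.045) for q in hull]); r=cv2.minAreaRect((W*1000).astype(np.float32))
    hsv=cv2.cvtColor(c["frame"],cv2.COLOR_RGB2HSV); b=cv2.inRange(hsv,(5,110,40),(28,255,255))
    b[:150]=0;b[350:]=0;b[:,:175]=0;b[:,400:]=0
    out=[]
    for q in cv2.findContours(b,cv2.RETR_EXTERNAL,cv2.CHAIN_APPROX_NONE)[0]:
        if cv2.contourArea(q)>60:
            (u,v),R=cv2.minEnclosingCircle(q); out.append((u,v,R,cv2.contourArea(q)))
    return r,z,out
E
python3 - <<'E'
from h import *
c=dict(np.load("top.npz")); r,z,o=find(c); print(r,z)
cen=np.array(r[0])/1000; a=np.deg2rad(r[2]); 
a=(a+np.pi/4)%(np.pi/2)-np.pi/4; print("yaw",a)
R=np.array([[np.cos(a),-np.sin(a)],[np.sin(a),np.cos(a)]])
for u,v,rad,A in sorted(o,key=lambda t:t[1]):
    w=ray(c,u,v,.053); print(round(u),round(v),round(rad,1),A,w.round(4),"board:",((w-cen)@R).round(4))
print(cloud(c)[205:290:20,210,:].round(3))
E
```

```text
((550.4686279296875, -1.3079757690429688), (274.2616271972656, 219.36520385742188), 6.143415927886963) 0.0455529598831072
yaw 0.10722283526109
319 175 10.2 226.5 [0.6644 0.0075] board: [ 0.1143 -0.0034]
333 211 11.7 389.0 [ 0.6074 -0.0152] board: [ 0.0551 -0.0199]
343 244 10.6 322.5 [ 0.5571 -0.0313] board: [ 0.0034 -0.0305]
322 283 11.8 404.0 [ 0.4979 -0.0016] board: [-0.0523  0.0054]
337 316 8.8 214.0 [ 0.4492 -0.0252] board: [-0.1032 -0.0129]
[[0.624 0.181 0.006]
 [0.591 0.18  0.004]
 [0.559 0.178 0.005]
 [0.527 0.176 0.004]
 [0.495 0.174 0.004]]
```

```bash
cat >> h.py <<'E'
CEN=np.array([.5505,-.0013]); A=.1072
RB=np.array([[np.cos(A),-np.sin(A)],[np.sin(A),np.cos(A)]])
Q=[0,np.cos(A/2),np.sin(A/2),0]
def W(x,y,z): return [*(CEN+RB@[x,y]),z]
def sweep(manip,x,y0,log=True):
    manip.move_pose(W(x,y0-.05,.16),Q)
    manip.movel(W(x,y0-.05,.049),feed=.12)
    print("low",manip.get_ee_pos().round(4) if hasattr(manip.get_ee_pos(),'round') else manip.get_ee_pos(),manip.get_contact_force())
    manip.movel(W(x,.118,.049),feed=.09)
    print("end",manip.get_ee_pos(),manip.get_contact_force())
    manip.movel(W(x,.118,.16),feed=.2)
def shot(manip,name):
    c=manip.read_camera("top"); np.savez(name+".npz",**c)
    cv2.imwrite(f"pics/{name}.png",cv2.resize(c["frame"][130:370,140:500,::-1],None,fx=2,fy=2))
    for u,v,r,a in find(c)[2]: print(round(u),round(v),round(r,1),((ray(c,u,v,.053)-CEN)@RB).round(4))
E
python3 - <<'E'
from h import *
from cell import manip
manip.move_gripper(0)
manip.move_pose(W(.055,-.07,.2),Q)
sweep(manip,.055,-.020)
manip.move_pose(W(-.16,.118,.2),Q)
shot(manip,"s1"); print(manip.get_clock())
E
```

```text
low [ 0.6136 -0.0652  0.0501] [-0.50924276 -0.42008045  0.62862036]
end [0.59261748 0.12153781 0.04900524] [0.5159005  0.3451835  0.56725825]
337 316 8.8 [-0.1035 -0.0129]
322 283 11.8 [-0.0524  0.0053]
343 244 10.6 [ 0.0034 -0.0304]
226 230 10.8 [0.0396 0.1444]
319 175 10.2 [ 0.1142 -0.0034]
8.4167
```

View pics/s1.png

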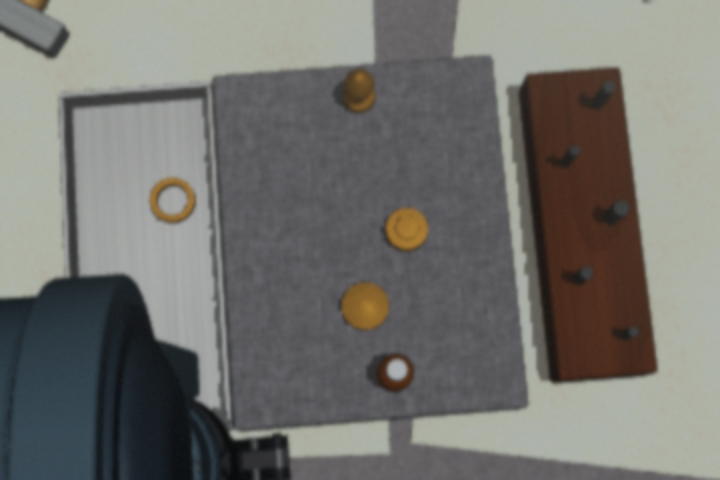

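The collar lies flat in the tray at crop (172,200), and nothing else has moved. Next are the rosette and the end cap.

Run:
```python
from h import *
from cell import manip
sweep(manip,-.0524,.005)
sweep(manip,.0034,-.0305)
manip.move_pose(W(.0034,.118,.25),Q)
manip.move_pose([.178,-.547,.231],Q)
manip.pause(.5)
shot(manip,"s2"); print(manip.get_clock())
```

```text
low [ 0.5039 -0.0516  0.0498] [ 0.1282117  -0.12423331 -0.58528027]
end [0.48578925 0.11006688 0.0489408 ] [0.46442281 0.85459506 0.4511205 ]
low [ 0.5632 -0.081   0.0498] [ 0.1831356  -0.45439173  0.37704035]
end [0.54132312 0.11605071 0.04899053] [-1.079221    0.42345518  0.24495658]
337 316 8.7 [-0.1035 -0.013 ]
243 290 10.8 [-0.0541  0.1235]
216 258 9.5 [-0.0029  0.1619]
226 230 10.8 [0.0396 0.1444]
319 175 10.2 [ 0.1142 -0.0034]
21.625
```

View pics/s2.png

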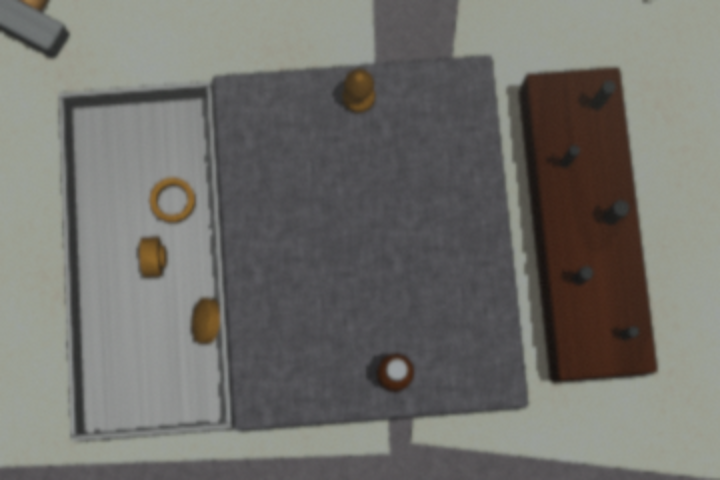

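The end cap lies on its side in the tray at crop (152,257). The rosette leans at the tray's near wall (205,320), so I'll check its height and whether it is at rest. The finial and bottle have not moved.

Run:
```python
from h import *
from cell import manip
shot(manip,"s3"); c=dict(np.load("s3.npz")); P=cloud(c)
for u in range(232,256,3): p=P[290,u]; print(u,((p[:2]-CEN)@RB).round(4),p[2].round(4),c["frame"][290,u])
s=manip.read_camera("side"); cv2.imwrite("pics/side3.png",cv2.resize(s["frame"][160:420,130:460,::-1],None,fx=2,fy=2))
```

```text
337 316 8.8 [-0.1032 -0.0126]
243 290 10.8 [-0.0541  0.1235]
216 258 9.5 [-0.0029  0.1619]
226 230 10.9 [0.0397 0.1443]
319 175 10.2 [ 0.1142 -0.0034]
232 [-0.047   0.1463] 0.0037 [146 147 146]
235 [-0.0474  0.1415] 0.0047 [104 102  95]
238 [-0.051   0.1335] 0.032 [84 62 32]
241 [-0.0519  0.1285] 0.0359 [95 71 33]
244 [-0.0529  0.1233] 0.0418 [115  84  39]
247 [-0.0526  0.1194] 0.0365 [122  89  39]
250 [-0.0534  0.1145] 0.0395 [127 121 113]
253 [-0.0541  0.1097] 0.0432 [63 63 63]
```

View pics/side3.png

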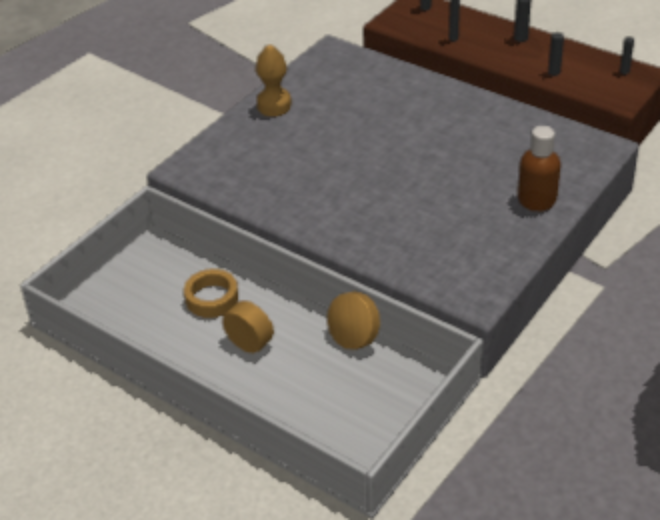

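The side view shows all three fittings inside the tray. The rosette (353,320) stands on the floor against the near wall, at rest. The finial and bottle are still standing.

```bash
python3 -c "
from cell import manip
print(manip.job_done())"
```

```text
the job is handed in; nothing more can be done
None
```

The collar, rosette and end cap were swept into the tray (end cap on its side, rosette on edge against the wall), the finial and oil bottle still stand where they were, and the job was handed in at about 22 s on the robot's clock.

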